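# Stop the shaker, shut its guard, reset the stop

### The arm

A 6-joint arm with a two-finger parallel gripper is mounted at the origin on the work surface. World frame = base frame: x ahead of the robot, y to its left, z up, the work surface at z = 0. Lengths are in m, angles in degrees, forces in N, time in s.
With the tool pointing down it reaches from about 0.425 to 0.95 m from the base axis. Payload 14.7 kg.
Tool frame: the origin (TCP) lies midway between the tips of the shut fingers; the grasp point (between the pads) lies ctrl.grip_point_offset behind it (ctrl.grip_point_offset is the distance from the TCP to the grasp point, in m); z points along the fingers, y is the direction in which the jaws open and shut (so a half turn about z gives the same grasp; the last joint's range is limited). The gripper opens to 85 mm and grips with 20 to 120 N. Pads are 22 mm wide; open, the fingers measure 114 mm over their backs; the gripper's body (76 mm by 85 mm) begins 54 mm behind the grasp point. The pads swing forward as they close: fully open they stand 13 mm farther back than shut.
Start: joints at [67.46, 27.513, 91.461, -0, 61.026, -2.67], TCP at [0.221, 0.611, 0.231] pointing down, gripper open.
Joint ranges: [-157.49, 157.49], [-46.99, 117.5], [13.45, 153.17], [-89.5, 269.5], [5.16, 153.95], [-167.48, 167.48]. Speed limits (degrees/s): [108.29, 108.29, 136.94, 172.46, 172.46, 172.46].

### API

Orientations are given as a 3x3 rotation matrix whose columns are the frame's x, y, z axes.
In Python, from cell import ctrl gives the robot as it stands.
- The arm moves only by the shell command python3 -m jog 'ROWS' [FORCE]. ROWS is JSON, a list of rows, each a list of 7 numbers: the turn, a rotation vector about the tool's x, y, z in rad, then the shift along the tool's x, y, z in m, then the opening, from 0 (shut) to 1 (fully open). In form: [[rx, ry, rz, tx, ty, tz, grip], ...]. A call has 1 to 8 rows; each row is the pose to reach, as a shift and turn from the pose commanded when the call began, along the tool's axes at that moment; what a row does not reach only later rows make up. A row lasts 1/8 s, in which the tool goes at most 62.5 mm and 10.7 degrees, less where a joint would pass 70% of its speed; a pose out of reach is approached as far as the arm can. A call with a gripper value outside its range is refused whole. The fingers move at their own pace and stop on an object; FORCE is the grip in N (left out, the last holds). Time passes only in rows, so rows that repeat a pose let the fingers close. It gives the time, the measured TCP pose, the force and the opening at its end, in the units of the state.
- ctrl.get_state(): the state, without advancing time (a new reading comes with each control period).
- ctrl.capture(name): name is "scene" or "side" or "wrist"; returns the picture (420x560x3 uint8, blue, green, red); there is no depth.
- ctrl.camera_info(name): a dict with "fx", "fy", "cx", "cy" (pixels), "origin" and "attitude" of the camera in the world; the wrist camera has in their place "mount" (4x4, takes a point from camera to tool coordinates, whose origin is the TCP and whose axes are the flange's). Camera axes: x right, y down, z forward; pixel columns grow to the right and rows downward; lengths in m; the calibration is good to about 2 mm. A picture is of the moment at which its call begins: read the wrist's pose just before it. camera_info takes no time and is no camera call.
- ctrl.finish_job(): hands the job in, once; it reports no verdict.
The state is a dict: "time_s": time; "q": joint angles; "joint_vel": joint speeds; "effort": joint torques, N m; "ee_pos": TCP position; "tool_rot": TCP orientation; "ft_force": force on the tool from outside, world axes, zero at the start; "torque": the same for the moment, N m; "gripper_width": opening from 0.0 (shut) to 1.0 (fully open).
Only numpy, scipy, OpenCV 4.12 (cv2) and the standard library are available. Lean on these libraries where they do the work, as an engineer would, in place of code of your own. Each camera call takes 0.05 s, during which the arm holds its last target.

### The job

The bench shaker's guard was left open. Before moving the guard, press the mushroom stop until it latches down and let go of it; then lower the guard gently until it is fully shut, without slamming it; then turn the mushroom clockwise to reset it and let go, so that it springs back up. Leave the bottle, the beaker and the spanner where they are.

Things in the scene. Friction and masses are not known exactly. Their poses are not given: they have to be found in the camera images.
- stop_box: Fixed grey control box 130 (x) x 110 (y) x 70 mm high, bearing the red mushroom stop in the middle of its top. Origin: centre of its underside on the bench; z up. It stands anywhere left or right of the shaker, turned up to 0.5 rad. The mushroom's axis is vertical through this origin.
- stop_bar (a point): Centre of the top face of the raised turning bar on the mushroom; moves and turns with the mushroom. The bar is 58 mm long along this point's x axis, 18 mm wide along its y axis and stands 23 mm above the mushroom's cap, which is 64 mm across. Bar top is 131 mm above the bench when the stop is up, 119 mm when latched. Pinch the bar across its 18 mm width to turn it.
- stop_slide (a joint): How far the mushroom is pressed down, m: 0 up, 0.016 hard bottom. A spring (3 N at the top, 7 N at the bottom) pushes it up. Pressed to the bottom (6 to 8 N at the latch; at least past 0.0135) it snaps under a latch and, let go, stays down at about 0.012. Only turning releases it.
- stop_head (a joint): Turn of the mushroom about its vertical axis, rad: 0 at rest, grows clockwise seen from above, end stop at 1.0. A weak spring (0.04 N m at most) turns it back to 0 within about 2 s when let go. With the stop latched, turning beyond about 0.7 (turn it to 0.9 to be sure) frees the latch; the mushroom then springs up 12 mm (as soon as the grip allows it).
- shaker: Fixed white bench shaker: open-topped chamber 220 (x) x 240 (y) x 100 mm high with five small white bottles on a plate inside. Origin: centre of its underside on the bench; its front faces its -x; turned up to 0.25 rad. Its guard is hinged along its far (+x) upper edge.
- guard_hinge (a point): Middle of the guard's hinge line, at the chamber's far upper edge, 100 mm above the bench. The hinge line runs along the shaker's y axis.
- guard_rib (a point): Middle of the top of the black rib along the guard's free front edge (rib 100 mm long along y, 12 mm thick, 15 mm proud of the guard's upper face); moves with the guard. It lies 212 mm from the hinge line along the guard and 23 mm above the guard's underside. The guard is an aluminium frame 225 x 240 mm, 8 mm thick, with a clear window.
- guard (a joint): Opening of the guard, rad: 0 shut (flat on the chamber), 1.5 fully open; it starts at 0.65 to 1.1. A stiff hinge (0.75 N m of friction) holds it wherever it is left; it can be pushed down on its upper face near the free edge with 2 to 9 N.
- bottle: Bystander: capped bottle 70 mm across, 150 mm tall, standing loose. Origin: centre of its underside.
- beaker: Bystander: steel beaker 80 mm across, 100 mm tall, standing loose. Origin: centre of its underside.
- spanner: Bystander: steel spanner 180 mm long lying loose on the bench. Origin: under its middle, x along its length.
There are look-alikes about, which are no part of the job. Leave any brown or purple look-alike of the stop_box alone.

How it is judged (in metres and radians):
On the way, in this order (a step that is already met when the one before it is completed fails the run):
1. the stop is latched down and let go (value of joint stop_slide above 0.0105 m and contact force between each of the fingers, the arm and stop_box below 0.3 N), for 0.2 s.
2. the guard is fully shut while the stop is still latched down (value of joint guard below 0.04 rad and value of joint stop_slide above 0.0105 m), for 0.2 s.
At the end, for the whole second after the job is handed in: The mushroom is up again (within 3 mm) and turned back to rest (within 0.15 rad), the guard is shut (within 0.04 rad), and bottle, beaker and spanner are within 30 mm of where they were (value of joint stop_slide below 0.003 m and value of joint stop_head below 0.15 rad and value of joint guard below 0.04 rad and distance of each of bottle, beaker, spanner from where it was at the start of the episode below 0.03 m); the robot touches nothing.
It fails at once if the guard is moved (its rib by more than 20 mm) while the stop is not pressed down (value of joint stop_slide below 0.008 m and value of joint guard above 0.1 rad and distance of guard_rib from where it was at the start of the episode above 0.02 m).
It fails at once if the guard is slammed (closing faster than 2.5 rad/s) (velocity of joint guard below -2.5 rad/s).
It fails at once if bottle, beaker or spanner disturbed (moved more than 30 mm) (distance of any of bottle, beaker, spanner from where it was at the start of the episode above 0.03 m).
It also fails if it takes over 70 s, if anything falls off the work surface, if the arm or the gripper's body presses on something with over 40 N, if the wrist force passes 120 N, or if a joint passes its speed limit or range.

## Working session

There is one attempt and no reset: what is moved stays moved. The work goes in short steps, Python scripts to look and compute and a shell command to move; the robot and the scene stay as the last step left them, time stands still between calls to the robot, and variables do not carry over. Pictures are saved under pics/ and viewed, and the job is handed in when it is done.

```bash
ls; mkdir -p pics; python3 - <<'E'
from cell import ctrl
import cv2
for n in("scene","side","wrist"):
    if n=="wrist": print(ctrl.get_state())
    cv2.imwrite(f"pics/{n}0.png",ctrl.capture(n)); print(n,ctrl.camera_info(n))
print(ctrl.grip_point_offset)
E
```

```text
pics
scene {'fx': 495.5191878215445, 'fy': 495.5191878215445, 'cx': 277.0690950730026, 'cy': 208.1579906341558, 'origin': array([1.60597336, 0.26531781, 0.9043807 ]), 'attitude': array([[-0.2562332 ,  0.57646012, -0.77591126],
       [ 0.96640463,  0.16952228, -0.19319492],
       [ 0.02016508, -0.79934719, -0.60053097]])}
side {'fx': 397.6272436183054, 'fy': 397.6272436183054, 'cx': 281.0364698059428, 'cy': 199.3361217856515, 'origin': array([ 0.27033578, -0.87259848,  0.62619886]), 'attitude': array([[ 0.9491804 , -0.16521451,  0.26788193],
       [-0.31427942, -0.45188676,  0.83488131],
       [-0.01688221, -0.87664275, -0.48084558]])}
{'time_s': 0.1, 'q': array([ 6.74602083e+01,  2.75466736e+01,  9.14890680e+01,  1.43706749e-03,
        6.10264275e+01, -2.66925788e+00]), 'joint_vel': array([ 0.00269582,  0.00049204, -0.08434299,  0.03912814, -0.03125765,
       -0.12109951]), 'effort': array([ 1.01941274e-03, -9.52271605e+01, -4.31036103e+01, -2.73007154e-04,
        5.32881371e-03, -1.20407731e-05]), 'ee_pos': array([0.22075941, 0.61098169, 0.23073888]), 'tool_rot': array([[-9.40458904e-01,  3.39907134e-01, -4.36195452e-04],
       [ 3.39907406e-01,  9.40458382e-01, -9.93761483e-04],
       [ 7.24370514e-05, -1.08285790e-03, -9.99999411e-01]]), 'ft_force': array([-0.48846396,  0.47903001, -0.65584349]), 'torque': array([ 0.03083293, -0.00673996, -0.04384917]), 'gripper_width': 0.9938275580366888}
wrist {'fx': 327.3984940528616, 'fy': 327.3984940528616, 'cx': 279.114441770382, 'cy': 205.63004632404446, 'mount': array([[-2.63052306e-04, -9.63466733e-01, -2.67827903e-01,
         6.85904132e-02],
       [ 9.99999955e-01, -2.13915734e-04, -2.12642520e-04,
         2.02540133e-04],
       [ 1.47581392e-04, -2.67827947e-01,  9.63466745e-01,
        -1.43334108e-01],
       [ 0.00000000e+00,  0.00000000e+00,  0.00000000e+00,
         1.00000000e+00]])}
0.0187
```

View pics/scene0.png

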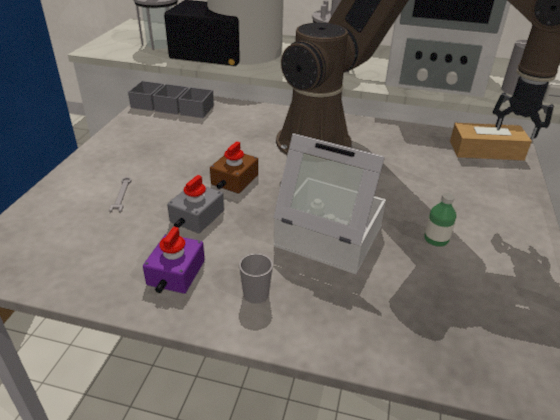

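View pics/side0.png

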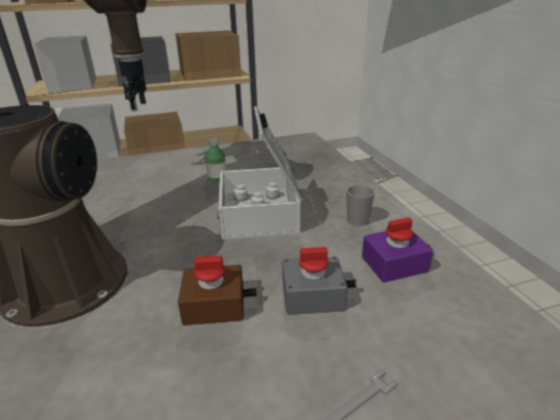

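View pics/wrist0.png

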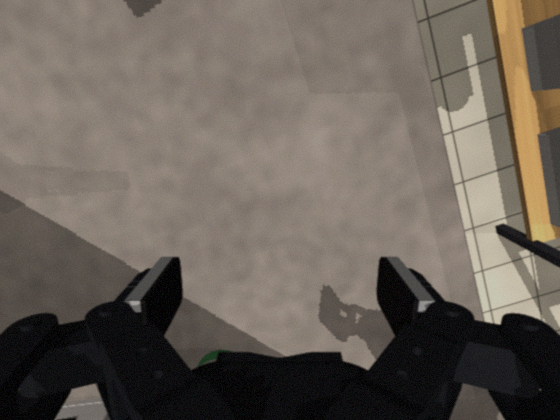

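The scene and side pictures show three mushroom-stop candidates:
- Grey box: scene (196,205), side (314,280).
- Brown box: scene (235,168), side (212,290).
- Purple box: scene (175,262), side (398,250).

The description says grey, so I choose that one and check it in a crop. The other items in the scene view are the guard rib (335,149), bottle (441,222), beaker (256,280) and spanner (122,193).

```bash
cat > h.py <<'E'
import numpy as np, cv2
from cell import ctrl
def cam(name,st=None):
    c=ctrl.camera_info(name)
    if 'origin' in c: return c,np.array(c['origin']),np.array(c['attitude'])
    M=np.array(c['mount']);R=np.array(st['tool_rot']);p=np.array(st['ee_pos'])
    return c,p+R@M[:3,3],R@M[:3,:3]
def ray(name,uv,st=None):
    c,o,A=cam(name,st)
    d=A@np.array([(uv[0]-c['cx'])/c['fx'],(uv[1]-c['cy'])/c['fy'],1.]);return o,d/np.linalg.norm(d)
def plane(name,uv,z,st=None):
    o,d=ray(name,uv,st);return o+d*(z-o[2])/d[2]
def tri(r1,r2):
    (o1,d1),(o2,d2)=r1,r2
    t=np.linalg.lstsq(np.c_[d1,-d2],o2-o1,rcond=None)[0]
    a=o1+d1*t[0];b=o2+d2*t[1];return (a+b)/2,np.linalg.norm(a-b)
def proj(name,P,st=None):
    c,o,A=cam(name,st);q=A.T@(np.array(P)-o);return np.array([c['fx']*q[0]/q[2]+c['cx'],c['fy']*q[1]/q[2]+c['cy']])
def red(im):
    h=cv2.cvtColor(im,cv2.COLOR_BGR2HSV)
    return (((h[...,0]<6)|(h[...,0]>174))&(h[...,1]>180)&(h[...,2]>90)).astype(np.uint8)
E
python3 - <<'E'
import cv2,numpy as np
a=cv2.imread('pics/scene0.png');b=cv2.imread('pics/side0.png')
A=cv2.resize(a[165:240,155:240],None,fx=4.6,fy=4.6,interpolation=cv2.INTER_CUBIC)
B=cv2.resize(b[235:320,270:365],None,fx=4,fy=4,interpolation=cv2.INTER_CUBIC)
C=cv2.resize(a[130:260,270:390],None,fx=3,fy=3)
h=max(A.shape[0],B.shape[0]);A=cv2.copyMakeBorder(A,0,h-A.shape[0],0,0,0);B=cv2.copyMakeBorder(B,0,h-B.shape[0],0,0,0)
cv2.imwrite('pics/crop0.png',np.hstack([A,B])); 
D=cv2.resize(b[100:245,205:315],None,fx=2.7,fy=2.7);C=C[:390];D=D[:390]
cv2.imwrite('pics/crop1.png',np.hstack([C,D]) if C.shape[0]==D.shape[0] else C)
E
```

```text
(no output)
```

View pics/crop0.png

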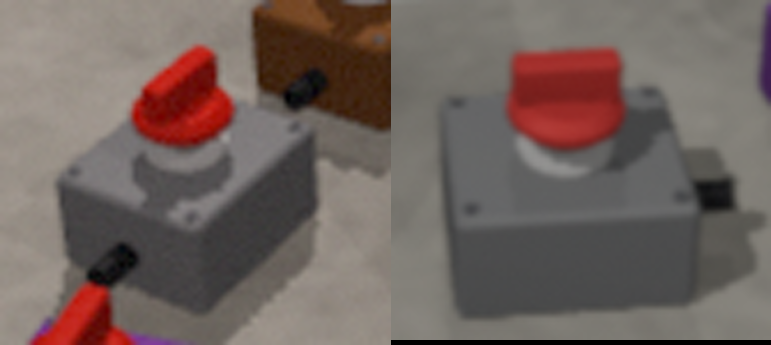

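View pics/crop1.png

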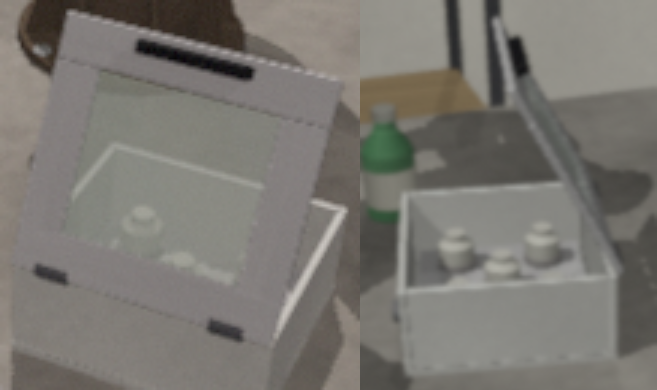

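The crop shows the grey box with the red mushroom and bar. The bar-top centre is at about scene (193.7,181.3) and side (314,248.5). The guard's upper face faces the scene camera. Next I compute positions.

```bash
python3 - <<'E'
from h import *
np.set_printoptions(precision=4,suppress=True)
P,e=tri(ray('scene',(193.7,181.3)),ray('side',(314,248.5)));print('bar',P,e)
print('planes',plane('scene',(193.7,181.3),.131),plane('side',(314,248.5),.131))
# bar ends
s=lambda x,y:(155+x/4.6,165+y/4.6)
print('bar ends sc',plane('scene',s(150,97),.131),plane('scene',s(207,53),.131))
print('bar ends side',plane('side',(270+122.5/4,235+54/4),.131),plane('side',(270+229/4,235+54/4),.131))
# rib ends: scene crop C, side crop D
c=lambda x,y:(270+x/3,130+y/3); d=lambda x,y:(205+(x-360)/2.7,100+y/2.7)
for n,uv in dict(rib1=(138,45),rib2=(254,72),g1=(66,12),g2=(342,82),h1=(18,262),h2=(270,345)).items():
    o,r=ray('scene',c(*uv)); print(n,c(*uv),'z.1',plane('scene',c(*uv),.1))
o=ray('side',d(518,42));print('side rib near', tri(ray('scene',c(138,45)),o))
print('side guard corner near', tri(ray('scene',c(66,12)),ray('side',d(497,18))))
# chamber corners at z=.1 from side
for uv in [(402,281),(614,270),(586,185),(405,192)]: print('ch',plane('side',d(*uv),.1))
for n,z,uv in [('bottle',0,(441,241)),('beaker',0,(256,297)),('span',0,(122,193))]: print(n,plane('scene',uv,z))
for n,z,uv in [('bottle',0,(215,180)),('beaker',0,(359,221))]: print(n,plane('side',uv,z))
E
```

```text
bar [ 0.546  -0.2395  0.1281] 0.0031894633475351977
planes [ 0.5519 -0.2382  0.131 ] [ 0.5438 -0.2413  0.131 ]
bar ends sc [ 0.5786 -0.2451  0.131 ] [ 0.5244 -0.2305  0.131 ]
bar ends side [ 0.5172 -0.2318  0.131 ] [ 0.57   -0.2507  0.131 ]
rib1 (316.0, 145.0) z.1 [0.1989 0.0406 0.1   ]
rib2 (354.6666666666667, 154.0) z.1 [0.2196 0.1701 0.1   ]
g1 (292.0, 134.0) z.1 [ 0.1491 -0.052   0.1   ]
g2 (384.0, 157.33333333333334) z.1 [0.2132 0.2621 0.1   ]
h1 (276.0, 217.33333333333331) z.1 [0.6064 0.0142 0.1   ]
h2 (360.0, 245.0) z.1 [0.6554 0.2422 0.1   ]
side rib near (array([0.5466, 0.1015, 0.3111]), np.float64(0.023107333355106906))
side guard corner near (array([0.5226, 0.0431, 0.3375]), np.float64(0.05874813321348288))
ch [0.4012 0.072  0.1   ]
ch [0.6087 0.0205 0.1   ]
ch [0.6511 0.2274 0.1   ]
ch [0.4447 0.2831 0.1   ]
bottle [0.456  0.4579 0.    ]
beaker [ 0.8024  0.0177 -0.    ]
span [ 0.4982 -0.5124  0.    ]
bottle [0.4404 0.4348 0.    ]
beaker [0.7942 0.0087 0.    ]
```

```bash
python3 - <<'E'
from h import *
np.set_printoptions(precision=4,suppress=True)
H=np.array([.631,.126,.1])
for yaw in(-.2,-.22,-.24):
    xs=np.array([np.cos(yaw),np.sin(yaw),0]);ys=np.array([-np.sin(yaw),np.cos(yaw),0])
    o,d=ray('scene',(335.3,148.7)); t=(H-o)@ys/(d@ys);P=o+d*t;v=P-H;a,b=-v@xs,v[2]
    print(yaw,P,np.hypot(a,b),np.arctan2(b,a)-np.arctan2(.023,.212))
    for th in np.arange(.6,1.15,.05):
        Q=H-xs*(np.cos(th)*.212-np.sin(th)*.023)+np.array([0,0,np.sin(th)*.212+np.cos(th)*.023])
        print(round(th,2),proj('scene',Q)-[335.3,148.7],proj('side',Q)-[205+(519-360)/2.7,100+56/2.7])
E
```

```text
-0.2 [0.5428 0.1439 0.2943] 0.2140917306886299 1.0289367476214013
0.6 [7.9092 6.256 ] [-28.2719  21.0118]
0.65 [7.2644 4.8709] [-25.8845  18.1464]
0.7 [6.5434 3.6547] [-23.3338  15.3835]
0.75 [5.7462 2.6144] [-20.6265  12.7325]
0.8 [4.8729 1.7566] [-17.7697  10.2026]
0.85 [3.9238 1.088 ] [-14.7716   7.8025]
0.9 [2.8997 0.6149] [-11.6407   5.5407]
0.95 [1.8014 0.3433] [-8.3861  3.4249]
1.0 [0.6301 0.2787] [-5.0177  1.4628]
1.05 [-0.6127  0.4264] [-1.5459 -0.3389]
1.1 [-1.9252  0.7912] [ 2.0187 -1.9737]
-0.22 [0.5483 0.1445 0.2974] 0.21482967662787184 1.057068622102042
0.6 [9.069  6.5629] [-28.2834  20.6033]
0.65 [8.3811 5.1654] [-25.9014  17.7618]
0.7 [7.6136 3.9361] [-23.3559  15.023 ]
0.75 [6.7664 2.8819] [-20.6535  12.3963]
0.8 [5.8397 2.0097] [-17.8012   9.8908]
0.85 [4.8341 1.326 ] [-14.8069   7.5152]
0.9 [3.7502 0.8372] [-11.6792   5.2777]
0.95 [2.589  0.5491] [-8.4271  3.1863]
1.0 [1.3519 0.4674] [-5.0603  1.2483]
1.05 [0.0404 0.5974] [-1.5889 -0.5294]
1.1 [-1.3434  0.9438] [ 1.9763 -2.1404]
-0.24 [0.5531 0.1451 0.3002] 0.21564125887422286 1.081813976466389
0.6 [10.222   6.8814] [-28.2714  20.1957]
0.65 [9.4911 5.4709] [-25.8958  17.3779]
0.7 [8.6771 4.228 ] [-23.3565  14.6631]
0.75 [7.7801 3.1596] [-20.6601  12.0606]
0.8 [6.8004 2.2724] [-17.8134   9.5794]
0.85 [5.7384 1.573 ] [-14.8242   7.2281]
0.9 [4.595  1.0677] [-11.701    5.0149]
0.95 [3.3713 0.7626] [-8.4526  2.9477]
1.0 [2.0687 0.6632] [-5.0887  1.0338]
1.05 [0.6889 0.7748] [-1.6193 -0.7199]
1.1 [-0.7659  1.1021] [ 1.945  -2.3072]
```

Measurements agree: the bar is at about (0.547,-0.240), the hinge at about (0.631,0.126) with yaw about -0.22, and the guard angle is about 1.04 rad. The rib radius comes out at 0.214 against 0.213 given. I raise the tool and travel over the guard.

```bash
python3 -m jog '[[0,0,0,0,0,-0.06,0],[0,0,0,0,0,-0.12,0],[0,0,0,0,0,-0.18,0],[0,0,0,0,0,-0.24,0],[0,0,0,-0.05,-0.025,-0.24,0],[0,0,0,-0.10,-0.05,-0.24,0],[0,0,0,-0.15,-0.075,-0.24,0],[0,0,0,-0.15,-0.075,-0.24,0]]'
```

```text
time_s: 1.15
ee_pos: [0.3388, 0.4872, 0.4714]
tool_rot: [[-0.939, 0.343, 0.001], [0.343, 0.939, -0.001], [-0.001, -0.0, -1.0]]
ft_force: [-1.1, -0.0, -0.2]
gripper_width: 0.001
```

```bash
python3 -m jog '[[0,0,0,-0.042,-0.037,0,0],[0,0,0,-0.083,-0.074,0,0],[0,0,0,-0.125,-0.111,0,0],[0,0,0,-0.166,-0.148,0,0],[0,0,0,-0.208,-0.185,0,0],[0,0,0,-0.25,-0.222,0,0],[0,0,0,-0.29,-0.259,0,0],[0,0,0,-0.33,-0.295,0,0]]'
```

```text
time_s: 2.15
ee_pos: [0.5471, 0.0992, 0.4712]
tool_rot: [[-0.941, 0.339, -0.0], [0.339, 0.941, 0.0], [0.0, 0.0, -1.0]]
ft_force: [0.8, 1.1, -1.0]
gripper_width: -0.007
```

```bash
python3 -m jog '[[0,0,0,-0.019,-0.053,0,0],[0,0,0,-0.038,-0.107,0,0],[0,0,0,-0.057,-0.16,0,0],[0,0,0,-0.077,-0.213,0,0],[0,0,0,-0.096,-0.267,0,0],[0,0,0,-0.116,-0.32,0,0],[0,0,0,-0.116,-0.32,0.06,0],[0,0,0,-0.116,-0.32,0.12,0]]'
python3 -m jog '[[0,0,0,0,0,0.05,0],[0,0,0,0,0,0.1,0],[0,0,0,0,0,0.1,0],[0,0,0,0,0,0.1,0]]'
python3 - <<'E'
from h import *
st=ctrl.get_state();im=ctrl.capture('wrist');cv2.imwrite('pics/wrist1.png',im)
np.savez('st1',**{k:st[k] for k in('tool_rot','ee_pos')}); print(st['ee_pos'],st['ft_force'],st['q'])
E
```

```text
time_s: 3.15
ee_pos: [0.5472, -0.2405, 0.3498]
tool_rot: [[-0.94, 0.341, 0.001], [0.341, 0.94, -0.0], [-0.001, 0.0, -1.0]]
ft_force: [0.7, 0.5, -1.3]
gripper_width: 0.0
time_s: 3.65
ee_pos: [0.548, -0.2403, 0.2531]
tool_rot: [[-0.941, 0.34, 0.002], [0.34, 0.941, -0.001], [-0.002, -0.0, -1.0]]
ft_force: [0.6, -1.0, 0.7]
gripper_width: 0.002
[ 0.54798301 -0.24025804  0.25305684] [ 0.60561705 -1.0480559   0.703317  ] [-2.65803530e+01  2.21104062e+01  9.71514214e+01  5.61041009e-03
  6.06432254e+01 -9.67360579e+01]
```

View pics/wrist1.png

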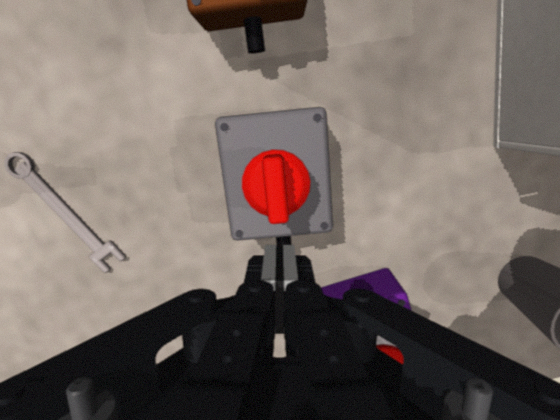

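The wrist view shows the grey box below the fingers. The cap circle is centred at about (276,183), and the bar's top face runs from about (273,156) to (278,222). Brown is at the top and purple at the lower right, both clear.

```bash
python3 - <<'E'
from h import *
np.set_printoptions(precision=4,suppress=True)
st=dict(np.load('st1.npz'));im=cv2.imread('pics/wrist1.png')
m=red(im);cs=cv2.findContours(m,cv2.RETR_EXTERNAL,cv2.CHAIN_APPROX_NONE)[0]
c=min(cs,key=lambda c:abs(cv2.moments(c)['m00']-3400)+np.hypot(*(c.mean((0,1))-[276,183])))
print(cv2.contourArea(c),cv2.fitEllipse(c))
e=cv2.fitEllipse(c)
print('cap',plane('wrist',e[0],.105,st))
for s in(1,-1):print(plane('wrist',(e[0][0]+s*33.5,e[0][1]),.105,st))
for uv in[(218,117),(327,108),(330,228),(234,238)]:print('box corner',plane('wrist',uv,.07,st))
cv2.imwrite('pics/w1c.png',cv2.resize(im[140:240,225:330],None,fx=5,fy=5,interpolation=cv2.INTER_CUBIC))
E
```

```text
3594.0 ((275.7059020996094, 184.44757080078125), (65.82856750488281, 70.57133483886719), 171.0460205078125)
cap [ 0.5401 -0.2406  0.105 ]
[ 0.5504 -0.212   0.105 ]
[ 0.5298 -0.2692  0.105 ]
box corner [ 0.4659 -0.273   0.07  ]
box corner [ 0.4936 -0.1719  0.07  ]
box corner [ 0.6104 -0.2056  0.07  ]
box corner [ 0.5865 -0.3051  0.07  ]
```

View pics/w1c.png

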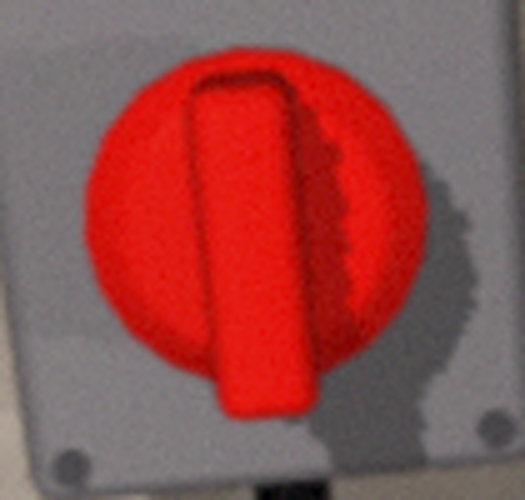

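```bash
python3 - <<'E'
from h import *
np.set_printoptions(precision=4,suppress=True)
st=dict(np.load('st1.npz'))
a=plane('wrist',(273,157),.131,st);b=plane('wrist',(279,222.4),.131,st)
print(a,b,(a+b)/2,np.linalg.norm(a-b),np.degrees(np.arctan2(*(b-a)[1::-1])))
for P in([.547,-.2395,.131],[.541,-.24,.131]):print(proj('scene',P),proj('side',P),proj('wrist',P,st))
E
```

```text
[ 0.5131 -0.2328  0.131 ] [ 0.567  -0.2471  0.131 ] [ 0.5401 -0.2399  0.131 ] 0.05586691189294439 -14.8903957190513
[193.9442 180.2834] [315.0842 247.7229] [279.4092 198.0575]
[194.6049 179.1141] [312.541  248.4168] [276.3935 191.6772]
```

The two views and the box corners agree on (0.540,-0.240), with the bar at -15° and its length measured at 56 mm against 58 mm given. I align, come down to just above the bar, and then press.

```bash
python3 -m jog '[[0,0,-0.085,0.007,-0.002,0.03,0],[0,0,-0.085,0.007,-0.002,0.06,0],[0,0,-0.085,0.007,-0.002,0.09,0],[0,0,-0.085,0.007,-0.002,0.11,0],[0,0,-0.085,0.007,-0.002,0.115,0],[0,0,-0.085,0.007,-0.002,0.115,0]]'
python3 -m jog '[[0,0,0,0,0,0.005,0],[0,0,0,0,0,0.01,0],[0,0,0,0,0,0.013,0],[0,0,0,0,0,0.016,0],[0,0,0,0,0,0.018,0],[0,0,0,0,0,0.018,0]]'
```

```text
time_s: 4.45
ee_pos: [0.5405, -0.2401, 0.1377]
tool_rot: [[-0.966, 0.259, 0.002], [0.259, 0.966, -0.001], [-0.002, -0.0, -1.0]]
ft_force: [-0.1, 0.8, 1.0]
gripper_width: -0.0
time_s: 5.2
ee_pos: [0.5402, -0.2401, 0.1189]
tool_rot: [[-0.966, 0.259, 0.001], [0.259, 0.966, -0.001], [-0.001, -0.0, -1.0]]
ft_force: [-0.3, -1.1, 4.9]
gripper_width: 0.0
```

```bash
python3 -m jog '[[0,0,0,0,0,0.002,0],[0,0,0,0,0,0.003,0],[0,0,0,0,0,0.004,0],[0,0,0,0,0,0.004,0]]'
python3 -m jog '[[0,0,0,0,0,0.001,0],[0,0,0,0,0,0.002,0],[0,0,0,0,0,0.002,0]]'
```

```text
time_s: 5.7
ee_pos: [0.5402, -0.2401, 0.115]
tool_rot: [[-0.966, 0.259, 0.001], [0.259, 0.966, -0.001], [-0.002, -0.0, -1.0]]
ft_force: [-0.2, -0.8, 6.6]
gripper_width: -0.005
time_s: 6.08
ee_pos: [0.5408, -0.2404, 0.1146]
tool_rot: [[-0.966, 0.259, 0.003], [0.259, 0.966, -0.002], [-0.003, -0.001, -1.0]]
ft_force: [-5.5, 1.8, 32.2]
gripper_width: -0.001
```

It reached hard bottom at z = 0.1146 with 32 N. I lift off and check the latch.

```bash
python3 -m jog '[[0,0,0,0,0,-0.02,0],[0,0,0,0,0,-0.06,0],[0,0,0,0,0,-0.1,0],[0,0,0,0,0,-0.14,0],[0,0,0,0,0,-0.14,0],[0,0,0,0,0,-0.14,0]]'
python3 - <<'E'
from h import *
np.set_printoptions(precision=4,suppress=True)
st=ctrl.get_state();im=ctrl.capture('wrist');b=ctrl.capture('side');print(st['ee_pos'],st['ft_force'])
cv2.imwrite('pics/w2.png',np.hstack([cv2.resize(im[130:240,215:335],None,fx=3,fy=3),cv2.resize(b[235:320,270:365],(369,330))]))
old=cv2.imread('pics/side0.png')
for i in(old,b):
    m=red(i)[235:300,290:340];ys,xs=np.nonzero(m);print(ys.min()+235,ys.max()+235,xs.min()+290,xs.max()+290)
print(proj('side',[.541,-.24,.131]),proj('side',[.541,-.24,.119]))
E
```

```text
time_s: 6.82
ee_pos: [0.5394, -0.2396, 0.252]
tool_rot: [[-0.966, 0.259, -0.0], [0.259, 0.966, 0.0], [0.0, 0.0, -1.0]]
ft_force: [-0.5, 0.9, 0.5]
gripper_width: -0.002
[ 0.5394 -0.2396  0.252 ] [-0.5281  0.9205  0.5346]
248 270 300 326
253 275 300 326
[312.541  248.4168] [312.4212 253.0344]
```

View pics/w2.png

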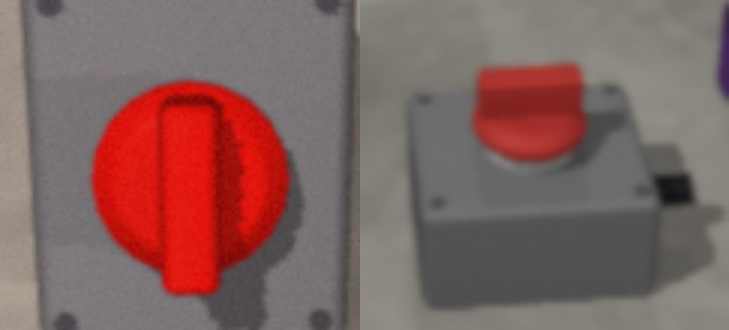

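The red dropped 5 px in the side view, where 4.6 px is expected for 12 mm. The stop is latched, and the tool is clear of it. Now I move above the guard.

```bash
python3 -m jog '[[0,0,0,0,0,-0.06,0],[0,0,0,0,0,-0.12,0],[0,0,0,0,0,-0.18,0],[0,0,-0.042,0.0,0.05,-0.2,0],[0,0,-0.042,0.014,0.10,-0.2,0],[0,0,-0.042,0.022,0.15,-0.2,0],[0,0,-0.042,0.03,0.20,-0.2,0],[0,0,-0.042,0.038,0.25,-0.2,0]]'
python3 -m jog '[[0,0,0,0.009,0.06,0,0],[0,0,0,0.018,0.125,0,0],[0,0,0,0.018,0.125,0,0],[0,0,0,0.018,0.125,0,0]]'
python3 - <<'E'
from h import *
np.set_printoptions(precision=4,suppress=True)
st=ctrl.get_state();im=ctrl.capture('wrist');print(st['ee_pos'],st['tool_rot'])
cv2.imwrite('pics/w3.png',im);np.savez('st3',**{k:st[k] for k in('tool_rot','ee_pos')})
yaw=-.22;H=np.array([.631,.126,.1]);xs=np.array([np.cos(yaw),np.sin(yaw),0]);ys=np.array([-np.sin(yaw),np.cos(yaw),0])
for th in(.95,1.0,1.04,1.1):
  for s in(-.05,.05): print(th,s,proj('wrist',H+ys*s-xs*(np.cos(th)*.212-np.sin(th)*.023)+np.array([0,0,np.sin(th)*.212+np.cos(th)*.023]),st))
E
```

```text
time_s: 7.92
ee_pos: [0.5675, 0.0132, 0.4511]
tool_rot: [[-0.976, 0.218, -0.002], [0.218, 0.976, 0.0], [0.002, -0.0, -1.0]]
ft_force: [1.2, -0.1, 0.3]
gripper_width: 0.001
time_s: 8.43
ee_pos: [0.5772, 0.1376, 0.4512]
tool_rot: [[-0.976, 0.217, -0.002], [0.217, 0.976, -0.001], [0.002, -0.001, -1.0]]
ft_force: [0.7, 0.1, 0.8]
gripper_width: -0.002
[0.5772 0.1376 0.4512] [[-0.9762  0.217  -0.0017]
 [ 0.217   0.9762 -0.0007]
 [ 0.0015 -0.0011 -1.    ]]
0.95 -0.05 [225.4654 136.2079]
0.95 0.05 [333.6352 136.3277]
1.0 -0.05 [225.0362 147.0181]
1.0 0.05 [334.037  147.1422]
1.04 -0.05 [224.7568 155.9315]
1.04 0.05 [334.2935 156.059 ]
1.1 -0.05 [224.4497 169.6467]
1.1 0.05 [334.5653 169.7792]
```

View pics/w3.png

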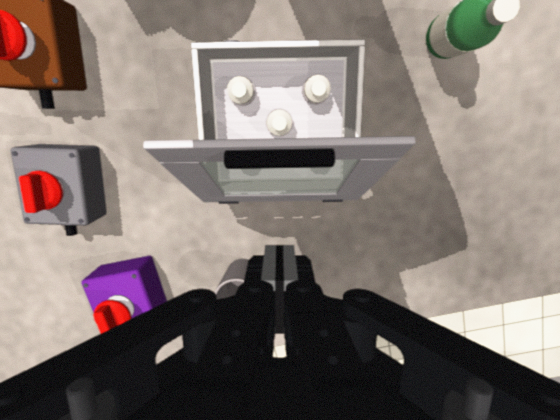

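The rib shows at cols 225–333, row about 157, matching the prediction for θ = 1.04 and the shaker yaw. I descend on the upper-face side of the guard, then push it down along an arc.

```bash
python3 -m jog '[[0,0,0,-0.005,0,0.05,0],[0,0,0,-0.005,0,0.1,0],[0,0,0,-0.005,0,0.15,0],[0,0,0,-0.005,0,0.176,0],[0,0,0,-0.005,0,0.176,0],[0,0,0,-0.005,0,0.176,0]]'
python3 - <<'E'
from h import *
cv2.imwrite('pics/side4.png',ctrl.capture('side')[60:260,150:350].repeat(3,0).repeat(3,1))
E
```

```text
time_s: 9.22
ee_pos: [0.583, 0.1357, 0.2776]
tool_rot: [[-0.976, 0.219, 0.002], [0.219, 0.976, 0.0], [-0.001, 0.0, -1.0]]
ft_force: [0.3, 0.5, -0.1]
gripper_width: -0.0
```

View pics/side4.png

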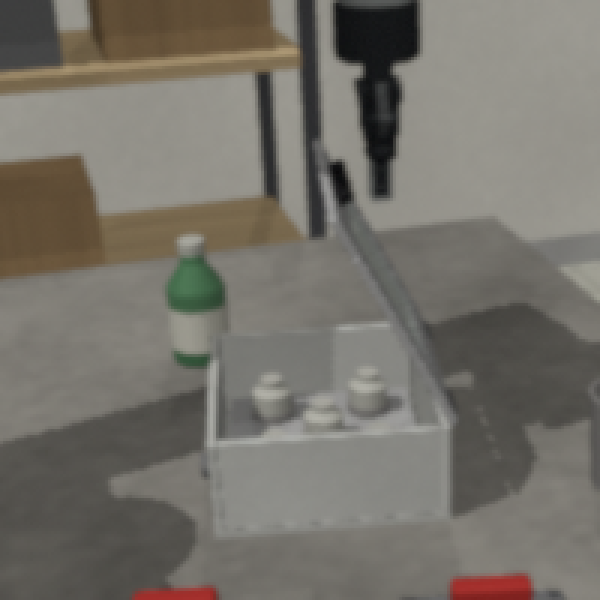

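The side view shows the fingertips just on the hinge side of the rib at crop (380,195), with the rib at (340,182). I push gently.

```bash
python3 -m jog '[[0,0,0,0.008,0,0.004,0],[0,0,0,0.016,0,0.0085,0],[0,0,0,0.024,0,0.013,0],[0,0,0,0.032,0,0.017,0],[0,0,0,0.040,0,0.022,0],[0,0,0,0.048,0,0.027,0]]'
```

```text
time_s: 10.02
ee_pos: [0.5349, 0.147, 0.249]
tool_rot: [[-0.976, 0.218, 0.0], [0.218, 0.976, -0.0], [-0.0, 0.0, -1.0]]
ft_force: [4.4, -1.2, 0.2]
gripper_width: -0.002
```

```bash
python3 -m jog '[[0,0,0,0.0075,0,0.0056,0],[0,0,0,0.0145,0,0.0116,0],[0,0,0,0.021,0,0.018,0],[0,0,0,0.0276,0,0.0246,0],[0,0,0,0.0335,0,0.0315,0],[0,0,0,0.0395,0,0.0388,0],[0,0,0,0.0447,0,0.0465,0],[0,0,0,0.0499,0,0.0542,0]]'
python3 - <<'E'
from h import *
cv2.imwrite('pics/side5.png',ctrl.capture('side')[60:260,150:350].repeat(3,0).repeat(3,1))
E
```

```text
time_s: 11.02
ee_pos: [0.4865, 0.1579, 0.1946]
tool_rot: [[-0.976, 0.218, 0.0], [0.218, 0.976, 0.0], [-0.0, 0.0, -1.0]]
ft_force: [3.9, -1.2, 0.2]
gripper_width: -0.002
```

View pics/side5.png

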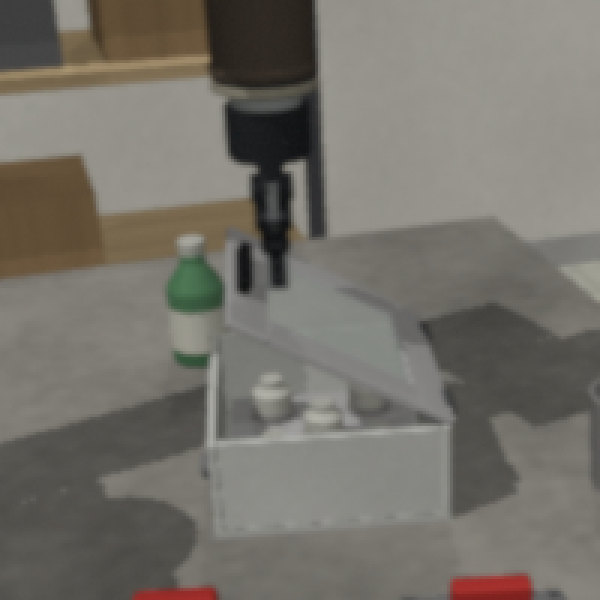

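The guard is following, at roughly 0.5 rad. The force is mostly the finger's side against the rib, so I ease off in x to let the tip press on the face.

```bash
python3 -m jog '[[0,0,0,0.002,0,0.008,0],[0,0,0,0.004,0,0.0163,0],[0,0,0,0.007,0,0.0248,0],[0,0,0,0.0105,0,0.0334,0],[0,0,0,0.0135,0,0.042,0]]'
```

```text
time_s: 11.7
ee_pos: [0.4732, 0.1607, 0.1525]
tool_rot: [[-0.976, 0.218, -0.0], [0.218, 0.976, -0.0], [0.0, -0.0, -1.0]]
ft_force: [0.4, -1.3, 2.5]
gripper_width: -0.0
```

```bash
python3 -m jog '[[0,0,0,0.001,0,0.008,0],[0,0,0,0.002,0,0.016,0],[0,0,0,0.003,0,0.024,0],[0,0,0,0.004,0,0.031,0],[0,0,0,0.004,0,0.036,0],[0,0,0,0.004,0,0.04,0],[0,0,0,0.004,0,0.042,0],[0,0,0,0.004,0,0.042,0]]'
```

```text
time_s: 12.7
ee_pos: [0.4698, 0.1616, 0.1111]
tool_rot: [[-0.976, 0.218, 0.0], [0.218, 0.976, 0.0], [-0.0, 0.0, -1.0]]
ft_force: [-0.0, -0.8, -0.8]
gripper_width: 0.001
```

```bash
python3 -m jog '[[0,0,0,0,0,0.001,0],[0,0,0,0,0,0.002,0],[0,0,0,0,0,0.003,0],[0,0,0,0,0,0.003,0]]'
python3 -m jog '[[0,0,0,0,0,0.001,0],[0,0,0,0,0,0.001,0]]'
```

```text
time_s: 13.2
ee_pos: [0.4698, 0.1617, 0.1081]
tool_rot: [[-0.976, 0.218, 0.0], [0.218, 0.976, 0.0], [-0.0, 0.0, -1.0]]
ft_force: [0.1, 0.7, 0.6]
gripper_width: 0.001
time_s: 13.45
ee_pos: [0.4696, 0.1616, 0.1071]
tool_rot: [[-0.976, 0.218, 0.0], [0.218, 0.976, 0.0], [-0.0, 0.0, -1.0]]
ft_force: [-0.2, 0.9, 1.9]
gripper_width: 0.002
```

```bash
python3 -m jog '[[0,0,0,0,0,0.001,0],[0,0,0,0,0,0.001,0]]'
python3 -m jog '[[0,0,0,0,0,0.001,0],[0,0,0,0,0,0.001,0]]'
python3 - <<'E'
from h import *
cv2.imwrite('pics/side6.png',ctrl.capture('side')[60:260,150:350].repeat(3,0).repeat(3,1))
E
```

```text
time_s: 13.7
ee_pos: [0.4696, 0.1616, 0.106]
tool_rot: [[-0.976, 0.218, -0.0], [0.218, 0.976, -0.0], [0.0, -0.0, -1.0]]
ft_force: [1.0, 1.0, 0.4]
gripper_width: 0.004
time_s: 13.95
ee_pos: [0.4696, 0.1617, 0.1058]
tool_rot: [[-0.976, 0.218, 0.0], [0.218, 0.976, 0.0], [-0.0, 0.0, -1.0]]
ft_force: [-4.8, -0.4, 21.8]
gripper_width: -0.001
```

View pics/side6.png

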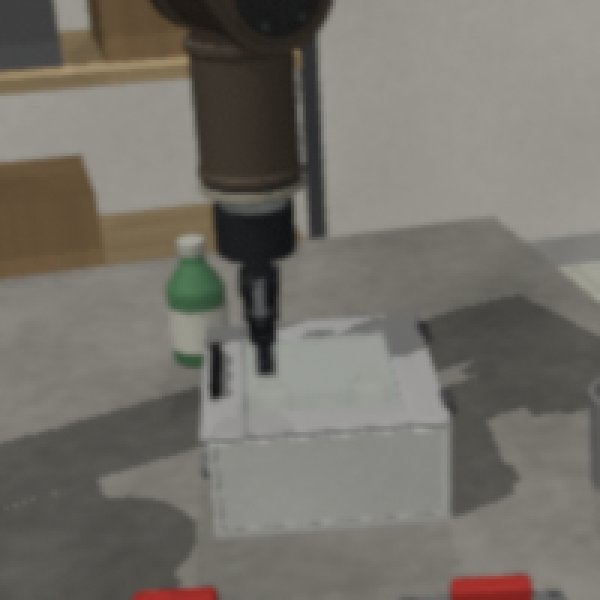

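The guard is shut: the tip hit a hard stop with 21.8 N, and the side view shows the guard lying flat. I retreat and go back to the stop.

```bash
python3 -m jog '[[0,0,0,0,0,-0.02,0],[0,0,0,0,0,-0.07,0],[0,0,0,0,0,-0.13,0],[0,0,0,0,0,-0.17,0],[0,0,0.042,-0.02,-0.05,-0.17,0],[0,0,0.042,-0.04,-0.10,-0.17,0],[0,0,0.042,-0.06,-0.15,-0.17,0],[0,0,0.042,-0.08,-0.20,-0.17,0]]'
python3 - <<'E'
from h import *
cv2.imwrite('pics/scene7.png',ctrl.capture('scene')); st=ctrl.get_state();R=np.array(st['tool_rot'])
print(st['ee_pos'],R.T@(np.array([.5405,-.240,.16])-st['ee_pos']),np.degrees(np.arctan2(R[1,1],R[0,1])))
E
```

```text
time_s: 15.0
ee_pos: [0.5038, -0.0527, 0.275]
tool_rot: [[-0.966, 0.259, -0.0], [0.259, 0.966, 0.0], [0.0, -0.0, -1.0]]
ft_force: [1.0, 0.7, 0.6]
gripper_width: -0.002
[ 0.50486286 -0.05796371  0.27501607] [-0.08159037 -0.16627053  0.11546877] 74.94067873806037
```

View pics/scene7.png

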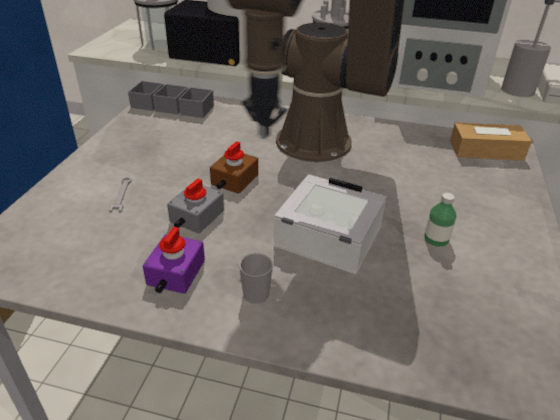

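The scene view shows the guard shut flat on the chamber and the rib at (345,185). The grey mushroom is still low, and bottle, beaker and spanner are unmoved. Next I go above the stop and open the gripper.

```bash
python3 -m jog '[[0,0,0,-0.02,-0.04,0,0.7],[0,0,0,-0.04,-0.08,0,0.7],[0,0,0,-0.06,-0.125,0,0.7],[0,0,0,-0.08,-0.164,0,0.7],[0,0,0,-0.08,-0.164,0,0.7],[0,0,0,-0.08,-0.164,0,0.7]]'
python3 - <<'E'
from h import *
st=ctrl.get_state();R=np.array(st['tool_rot']);im=ctrl.capture('wrist');cv2.imwrite('pics/w8.png',im)
print(st['ee_pos'],R.T@(np.array([.5405,-.240,.104])-st['ee_pos']),np.degrees(np.arctan2(R[1,1],R[0,1])),st['gripper_width'])
m=red(im);cs=[c for c in cv2.findContours(m,cv2.RETR_EXTERNAL,cv2.CHAIN_APPROX_NONE)[0] if cv2.contourArea(c)>1000]
for c in cs:
    e=cv2.fitEllipse(c);print(e,plane('wrist',e[0],.093,st))
E
```

```text
time_s: 15.8
ee_pos: [0.5383, -0.2297, 0.2746]
tool_rot: [[-0.966, 0.259, -0.001], [0.259, 0.966, 0.001], [0.001, 0.0, -1.0]]
ft_force: [-0.0, 0.2, -0.1]
gripper_width: 0.703
[ 0.53832446 -0.22972948  0.27462183] [-0.00498866 -0.00942314  0.17061167] 74.97042117121818 0.7029226809841703
((269.1523742675781, 189.23651123046875), (58.81022262573242, 62.52568435668945), 174.3004913330078) [ 0.53985232 -0.24033551  0.093     ]
```

View pics/w8.png

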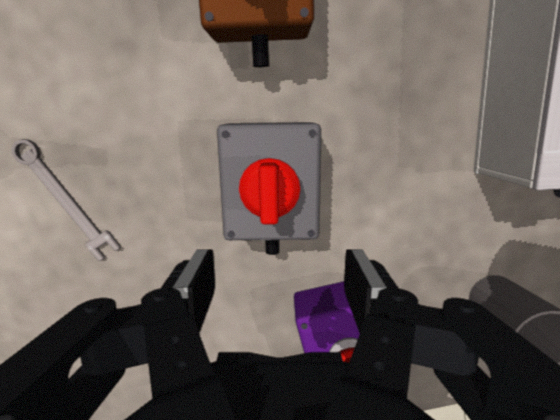

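The grey stop is centred at (269,189) with the bar vertical in the image and parallel to the pads. Cap position is (0.540,-0.240), as before. I descend over the bar.

```bash
python3 -m jog '[[0,0,0,-0.005,-0.0095,0.04,0.7],[0,0,0,-0.005,-0.0095,0.09,0.7],[0,0,0,-0.005,-0.0095,0.13,0.7],[0,0,0,-0.005,-0.0095,0.155,0.7],[0,0,0,-0.005,-0.0095,0.170,0.7],[0,0,0,-0.005,-0.0095,0.170,0.7],[0,0,0,-0.005,-0.0095,0.170,0.7]]' 25
python3 - <<'E'
from h import *
cv2.imwrite('pics/w9.png',np.hstack([ctrl.capture('wrist')[0:420,80:480],cv2.resize(ctrl.capture('side')[190:330,240:370],(390,420))]))
E
```

```text
time_s: 16.73
ee_pos: [0.5419, -0.2407, 0.1062]
tool_rot: [[-0.966, 0.258, 0.001], [0.258, 0.966, -0.001], [-0.001, -0.0, -1.0]]
ft_force: [-0.4, -0.0, -0.5]
gripper_width: 0.699
```

View pics/w9.png

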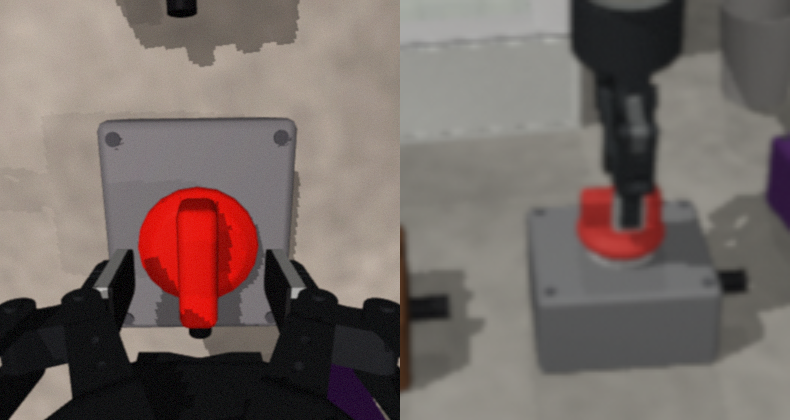

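The bar lies between the pads, centred. I close with 25 N.

```bash
python3 -m jog '[[0,0,0,0.0,0,0.002,0.3],[0,0,0,0,0,0.002,0],[0,0,0,0,0,0.002,0],[0,0,0,0,0,0.002,0],[0,0,0,0,0,0.002,0],[0,0,0,0,0,0.002,0]]' 25
```

```text
time_s: 17.58
ee_pos: [0.5413, -0.2408, 0.1032]
tool_rot: [[-0.966, 0.259, 0.0], [0.259, 0.966, -0.0], [-0.0, -0.0, -1.0]]
ft_force: [-3.3, -4.3, 5.3]
gripper_width: 0.203
```

The opening of 0.203 is about 17–18 mm, so the bar is gripped. I turn it clockwise.

```bash
python3 -m jog '[[0,0,0.12,0,0,0,0],[0,0,0.24,0,0,0,0],[0,0,0.36,0,0,0,0],[0,0,0.48,0,0,0,0],[0,0,0.60,0,0,0,0],[0,0,0.72,0,0,0,0],[0,0,0.84,0,0,0,0],[0,0,0.92,0,0,0,0]]'
python3 -m jog '[[0,0,0.02,0,0,0,0],[0,0,0.02,0,0,0,0]]'
```

```text
time_s: 18.58
ee_pos: [0.5413, -0.2409, 0.1032]
tool_rot: [[-0.376, 0.927, 0.0], [0.927, 0.376, -0.0], [-0.0, 0.0, -1.0]]
ft_force: [-2.8, -3.5, 4.2]
gripper_width: 0.201
time_s: 18.82
ee_pos: [0.5413, -0.2408, 0.1032]
tool_rot: [[-0.36, 0.933, 0.0], [0.933, 0.36, -0.0], [-0.0, 0.0, -1.0]]
ft_force: [-2.6, -3.4, 4.8]
gripper_width: 0.202
```

```bash
python3 -m jog '[[0,0,0,0,0,-0.004,0],[0,0,0,0,0,-0.008,0],[0,0,0,0,0,-0.012,0],[0,0,0,0,0,-0.013,0]]'
python3 -m jog '[[0,0,0,0,0,0,0.9],[0,0,0,0,0,0,0.9],[0,0,0,0,0,-0.005,0.9],[0,0,0,0,0,-0.03,0.9],[0,0,0,0,0,-0.08,0.9],[0,0,0,0,0,-0.13,0.9],[0,0,0,0,0,-0.16,0.9],[0,0,0,0,0,-0.16,0.9]]'
python3 -m jog '[[0,0,0,0,0,-0.02,0.9],[0,0,0,0,0,-0.02,0.9],[0,0,0,0,0,-0.02,0.9],[0,0,0,0,0,-0.02,0.9],[0,0,0,0,0,-0.02,0.9],[0,0,0,0,0,-0.02,0.9],[0,0,0,0,0,-0.02,0.9],[0,0,0,0,0,-0.02,0.9]]'
python3 -m jog '[[0,0,0,0,0,0,0.9],[0,0,0,0,0,0,0.9],[0,0,0,0,0,0,0.9],[0,0,0,0,0,0,0.9],[0,0,0,0,0,0,0.9],[0,0,0,0,0,0,0.9],[0,0,0,0,0,0,0.9],[0,0,0,0,0,0,0.9]]'
python3 - <<'E'
from h import *
np.set_printoptions(precision=4,suppress=True)
st=ctrl.get_state();w=ctrl.capture('wrist');s=ctrl.capture('side');sc=ctrl.capture('scene')
cv2.imwrite('pics/w10.png',np.hstack([w[:,80:480],cv2.resize(s[235:320,270:365],(390,420))])); cv2.imwrite('pics/scene10.png',sc)
for i in(cv2.imread('pics/side0.png'),s):
    m=red(i)[235:300,290:340];ys,xs=np.nonzero(m);print(ys.min()+235,ys.max()+235,xs.min()+290,xs.max()+290)
print(st['ft_force'])
E
```

```text
time_s: 19.32
ee_pos: [0.5411, -0.2406, 0.1155]
tool_rot: [[-0.361, 0.933, -0.0], [0.933, 0.361, 0.0], [0.0, -0.0, -1.0]]
ft_force: [2.7, -6.8, -20.8]
gripper_width: 0.201
time_s: 20.32
ee_pos: [0.5424, -0.2411, 0.2792]
tool_rot: [[-0.361, 0.933, 0.004], [0.933, 0.361, -0.002], [-0.004, 0.003, -1.0]]
ft_force: [-0.2, 0.7, -0.9]
gripper_width: 0.899
time_s: 21.32
ee_pos: [0.5412, -0.2406, 0.2961]
tool_rot: [[-0.361, 0.933, -0.0], [0.933, 0.361, -0.0], [0.0, -0.0, -1.0]]
ft_force: [-0.3, 0.5, -0.0]
gripper_width: 0.897
time_s: 22.32
ee_pos: [0.5413, -0.2406, 0.2961]
tool_rot: [[-0.361, 0.933, 0.0], [0.933, 0.361, 0.0], [0.0, 0.0, -1.0]]
ft_force: [-0.6, -0.0, 0.1]
gripper_width: 0.9
248 270 300 326
248 270 300 326
[-0.6    -0.014   0.1033]
```

View pics/w10.png

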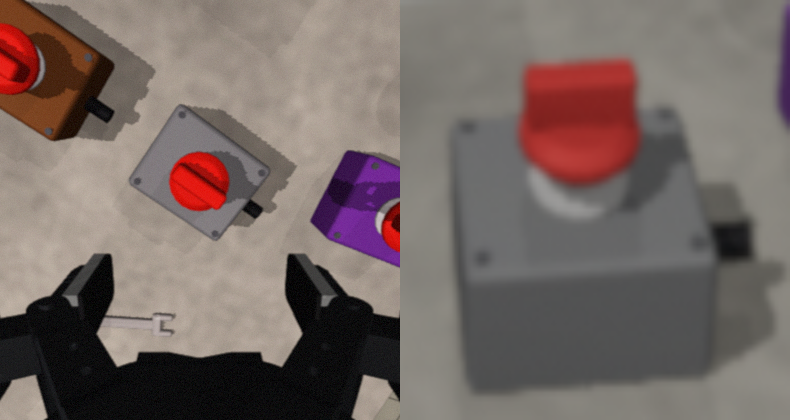

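View pics/scene10.png

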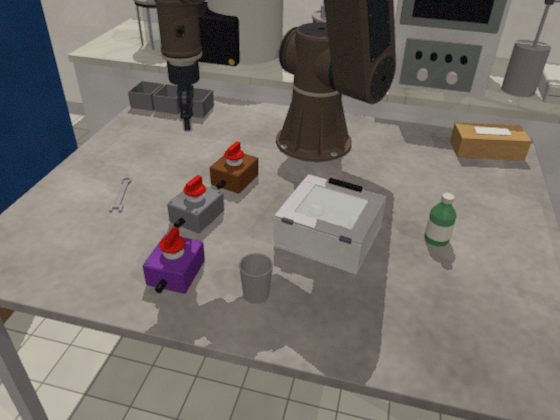

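The mushroom's red is back on the same rows as at the start (248–270), and the bar is parallel to the box again. I make a last numeric check of the guard and bystanders, then hand in.

```bash
python3 - <<'E'
from h import *
np.set_printoptions(precision=2,suppress=True)
a=cv2.imread('pics/scene0.png');b=cv2.imread('pics/scene10.png')
H=np.array([.631,.126,.1]);xs=np.array([np.cos(-.22),np.sin(-.22),0])
for th in(0,.04,.08):print(th,proj('scene',H-xs*(np.cos(th)*.212-np.sin(th)*.023)+np.array([0,0,np.sin(th)*.212+np.cos(th)*.023])))
m=(b.max(2)[170:200,320:370]<50).astype(np.uint8);ys,xx=np.nonzero(m);print('rib px',xx.mean()+320,ys.mean()+170,ys.min()+170)
d=cv2.absdiff(a,b).max(2)
for n,(x,y,w,h) in dict(bottle=(422,190,40,60),beaker=(236,252,42,54),spanner=(105,172,35,42)).items(): print(n,(d[y:y+h,x:x+w]>60).sum())
ctrl.finish_job()
E
```

```text
0 [346.64 182.58]
0.04 [346.81 180.28]
0.08 [346.94 178.04]
rib px 345.1616766467066 184.40718562874252 178
bottle 1
beaker 0
spanner 0
the job is handed in; nothing more can be done
```

I did all three steps in order and handed the job in at about 22 s of the 70 s allowed; no verdict is reported.

- **Press:** I pressed the grey stop to its hard bottom (32 N) and let go. The side view showed it had dropped 5 px; 12 mm should show as 4.6 px, so I took it as latched.
- **Guard:** I pushed the guard down at about 0.4 rad/s until it met a hard stop at 22 N, and it lies flat on the chamber. The rib is at about (345,184) in the scene view. The prediction for fully shut is (347,183), and for 0.04 rad open (347,180).
- **Reset:** I pinched the bar, turned it 0.94 rad clockwise and released it. The red mushroom is back on exactly the same image rows as at the start (248–270), and the bar lies parallel to the box again.
- **Bystanders:** The bottle, beaker and spanner show no change against the first picture. The gripper hangs free about 16 cm above the stop.

No check failed. One reading stood out: while I raised the mushroom in the grip after turning it, the wrist force reached 21 N, well under the 120 N limit. I had no direct reading of the joint angles, so the latched, shut and reset states all rest on the pictures and the felt forces.

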